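# Pull the red-capped vials from the clip strip

## Robot

A 7-joint arm with a two-finger parallel gripper is mounted at the origin on a cart in front of the work surface, level with it; the furniture and walls round the work are solid. World frame = base frame: x ahead of the robot, y to its left, z up, the work surface at z = 0. Lengths are in m, angles in rad, forces in N, time in s.
With the tool pointing down it reaches from about 0.4 to 0.875 m from the base axis. Payload 19.3 kg.
Tool frame: the origin (TCP) lies midway between the tips of the shut fingers; the grasp point (between the pads) lies 19 mm behind it; z points along the fingers, y is the line along which they close (so a half turn about z gives the same grasp; the last joint's range is limited). The gripper opens to 85 mm and grips with 20 to 120 N. Pads are 22 mm wide; open, the fingers measure 114 mm over their backs; the gripper's body (76 mm by 85 mm) begins 54 mm behind the grasp point. The pads swing forward as they close: fully open they stand 13 mm farther back than shut.
Start: joints at [-1.281, 0.521, -0.036, 1.599, 0.021, 1.021, -0.113], TCP at [0.22, 0.585, 0.231] pointing down, gripper open.
Joint ranges: [-2.91, 2.91], [-0.3, 2.13], [-1.5, 1.42], [0.17, 2.43], [-1.26, 4.41], [0.16, 1.93], [-2.52, 2.52]. Speed limits (rad/s): [1.89, 1.89, 2.39, 2.39, 3.01, 3.01, 3.01].

## Interface

Orientations are given as [roll, pitch, yaw] about the fixed x, y, z axes, in that order (R = Rz(yaw) Ry(pitch) Rx(roll)).
In Python, from workcell import bot gives the robot as it stands.
- The arm moves only by the tool move_arm, never from a script. Its argument "moves" is a list that holds one entry, the list of rows, each a list of 7 numbers: the opening, from 0 (shut) to 1 (fully open), then the shift along the tool's x, y, z in units of 1000 mm (1.0 is 1000 mm), then the turn, a rotation vector about the tool's x, y, z in units of 2 pi rad (1.0 is 2 pi rad). A call has 1 to 5 rows; each row is the pose to reach, as a shift and turn from the pose commanded when the call began, along the tool's axes at that moment, turning the shorter way round; what a row does not reach only later rows make up. A row lasts 1/10 s, in which the tool goes at most 50 mm and 8.59 degrees, less where a joint would pass 70% of its speed; a pose out of reach is approached as far as the arm can. A call with a number of a shift or a turn outside -1 to 1 is refused whole. A call with a gripper value outside its range is refused whole. The fingers move at their own pace and stop on an object; "force" is the grip in N (left out, the last holds). Time passes only in rows, so rows that repeat a pose let the fingers close. It gives the time, the measured TCP pose, the force, the opening and the grip force at its end, in the units of the state.
- bot.observe(): the state, without advancing time (a new reading comes with each control period).
- bot.grab_frame(name): name is "side" or "top" or "wrist"; returns the picture (480x640x3 uint8, red, green, blue); there is no depth.
- bot.camera_params(name): a dict with "vertical_fov" (degrees; the focal length in pixels is half the picture's height over the tangent of half this angle, whatever the lens; pixels are square), "cx", "cy" (the principal point, pixels), "D" ([k1, k2, p1, p2, k3] as OpenCV has them; the pictures are not rectified), "R" (3x3) and "t" (3): a world point X has camera coordinates R X + t. Camera axes: x right, y down, z forward; pixel columns grow to the right and rows downward; lengths in m; the calibration is good to about 2 mm. A picture is of the moment at which its call begins: read the wrist's pose just before it. camera_params takes no time and is no camera call; for the wrist camera it gives the pose at the moment of the call.
- bot.job_done(): hands the job in; it is judged then, once.
The state is a dict: "clock": time; "qpos": joint angles; "qd": joint speeds; "joint_efforts": joint torques, N m; "position": TCP position; "tool_rot": TCP orientation; "force": force on the tool from outside, world axes, zero at the start; "moment": the same for the moment, N m; "grip_width": finger opening in m; "finger_force": force on a finger pad.
Only numpy, scipy, OpenCV 4.12 (cv2) and the standard library are available. Lean on these libraries where they do the work, as an engineer would, in place of code of your own. Each camera call takes 0.05 s, during which the arm holds its last target. There are 200 camera calls.

## Task

Pull the two red-capped vials out of their sprung clips on the strip, one at a time, and lay each gently on its side in the steel tray. Leave the white-capped vial in its clips.

Things in the scene. Friction and masses are not known exactly. Their poses are not given: they have to be found in the camera images.
- red_vial_1: Red-capped clear screw vial, 16 mm across all along, 59 mm long, about 15 g. Origin: centre of its flat bottom; z runs along the vial to the cap (last 12 mm), so its middle is 30 mm from the origin along z. It starts lying level in the strip's clips, its axis 42 mm above the bench. Pulled straight up it springs free within about 10 mm, against roughly 10 N.
- red_vial_2: The other red-capped vial: same size, frame and hold. Each vial is held by two sprung steel clips, 22.5 mm either side of its middle, each 7 to 9 mm wide along the vial, 34 mm across and up to 58 mm above the bench. Between the clips 36 mm of vial is free, with room for a finger on both sides down to 12 mm above the bench.
- white_vial: White-capped vial of the same size and frame, held the same way; it stays. The three vials lie end to end, middles 85 mm apart, in any order, along the grey clip strip, whose base (270 x 50 mm, 10 mm high) is screwed to the bench.
- tray: Open steel tray, fixed to the bench, 150 mm (x) by 220 mm (y); rim 25 mm above the bench, walls 5 mm thick. Origin: centre of its underside, z up. Floor 4 mm above the bench with round ribs 2 mm high, 14 mm apart, along x, so that a vial laid along x does not roll. Both vials fit side by side, say 40 mm either side of the centre along y.
Not all that is in view belongs to the job. What is shaped like the red_vial_2 but brown or turquoise is not meant. What is shaped like the red_vial_1 but orange is not meant.

How it is judged:
By the outcome, as a careful person would: the job done as asked, in the order asked, and still so for the second after the job is handed in, with the robot touching nothing.
It also fails if it takes over 54 s, if anything falls off the work surface, if the arm or the gripper's body presses on something with over 40 N, if the wrist force passes 120 N, or if a joint passes its speed limit or range.

## Working session

There is one attempt and no reset: what is moved stays moved. The work goes in short steps, Python scripts to look and compute and a tool call to move; the robot and the scene stay as the last step left them, time stands still between calls to the robot, and variables do not carry over. Pictures are saved under pics/ and viewed, at most 10 in all, crops included, and the job is handed in when it is done.

Besides the shell and the picture viewer there is one more tool, called in YAML: its name, and indented under it one key for each argument. move_arm: Moves the arm, as the interface text tells. Shifts and turns lie within -1 to 1; 1 stands for 1000 mm of shift or 2 pi rad of turn. Its arguments: {"type":"object","properties":{"moves":{"type":"array"},"force":{"type":"number"}},"required":["moves"]}

```bash
mkdir -p pics; ls; python3 - <<'E'
from workcell import bot
import cv2
s=bot.observe(); print(s)
for n in("top","side"):
    cv2.imwrite(f"pics/{n}0.png",bot.grab_frame(n)[:,:,::-1]); print(n,bot.camera_params(n))
E
```

```text
pics
{'clock': 0.0, 'qpos': array([-1.28118717,  0.52199917, -0.03636759,  1.59998731,  0.02117045,
        1.02109524, -0.11283233]), 'qd': array([-0.00030859,  0.0014231 , -0.00047489, -0.00040733,  0.0003296 ,
        0.00118591, -0.00130202]), 'joint_efforts': array([-3.00462983e-03, -9.27119136e+01,  1.97881982e+00, -3.69941354e+01,
        1.77743408e-02,  8.22435570e-03,  2.81974746e-05]), 'position': array([0.21994822, 0.58466861, 0.23074193]), 'tool_rot': array([-3.14048711e+00,  3.33606567e-05,  2.78176024e+00]), 'force': array([-0.53820953, -0.26182022,  0.61310351]), 'moment': array([ 0.0175177 , -0.01824716, -0.01855181]), 'finger_force': 0.0, 'grip_width': 0.08538883100201297}
top {'vertical_fov': 51.285929017924616, 'cx': 325.6605009598482, 'cy': 228.40493607663075, 'D': array([-0.01967611,  0.        ,  0.        ,  0.        ,  0.        ]), 'R': array([[-0.00677623, -0.99914627, -0.04075297],
       [-0.99219138,  0.01179351, -0.1241659 ],
       [ 0.12454052,  0.03959337, -0.99142424]]), 't': array([0.04294639, 0.51152948, 0.90486647])}
side {'vertical_fov': 51.139123399327595, 'cx': 308.81292035980977, 'cy': 237.49290944276572, 'D': array([-0.00048765,  0.        ,  0.        ,  0.        ,  0.        ]), 'R': array([[-0.96083725, -0.27592078, -0.02568068],
       [-0.12162093,  0.50315252, -0.8555968 ],
       [ 0.24899824, -0.81896597, -0.51700543]]), 't': array([0.49278479, 0.08001086, 1.07781513])}
```

View pics/top0.png

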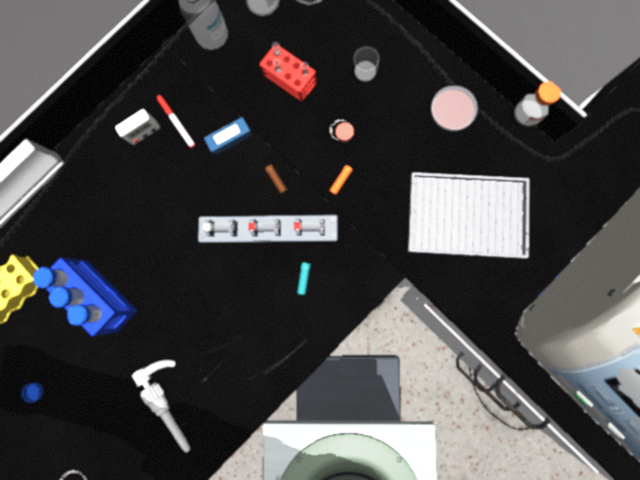

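View pics/side0.png

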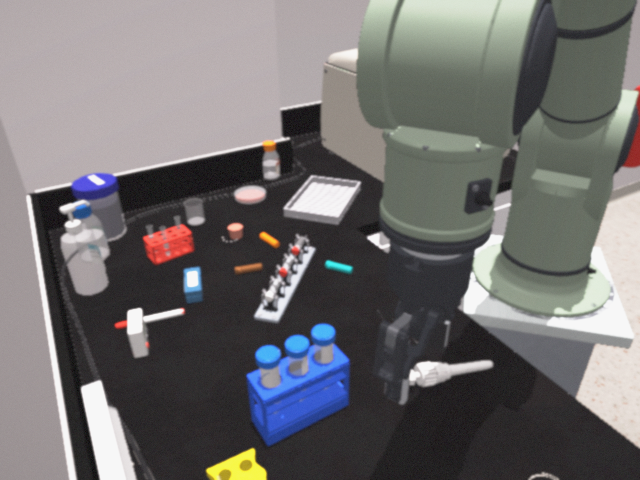

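Top view: strip centred at (268,228), with the white cap at (208,227) and red caps at (253,227) and (297,226). All caps point left. The tray is at about (469,215). The brown, orange and turquoise decoys lie loose.

```bash
cat > h.py <<'E'
import numpy as np, cv2
from workcell import bot
def ray(p,uv,z):
    f=240/np.tan(np.radians(p["vertical_fov"]/2)); K=np.array([[f,0,p["cx"]],[0,f,p["cy"]],[0,0,1]])
    n=cv2.undistortPoints(np.array(uv,float).reshape(-1,1,2),K,np.array(p["D"]))[:,0]
    d=np.c_[n,np.ones(len(n))]@p["R"]; c=-p["R"].T@p["t"]
    return c+d*((z-c[2])/d[:,2])[:,None]
def blobs(m,amin):
    n,l,s,c=cv2.connectedComponentsWithStats(m.astype(np.uint8))
    return [(l==i,s[i],c[i]) for i in range(1,n) if s[i][4]>=amin]
def red(im):
    h=cv2.cvtColor(im,cv2.COLOR_RGB2HSV); H,S,V=h[...,0].astype(int),h[...,1],h[...,2]
    return ((H<6)|(H>174))&(S>120)&(V>90)
E
python3 - <<'E'
from h import *
im=cv2.imread("pics/top0.png")[:,:,::-1].copy(); p=bot.camera_params("top")
for m,s,c in blobs(red(im),15):
    print("red",s,c.round(1),ray(p,[c],.042).round(4))
h=cv2.cvtColor(im,cv2.COLOR_RGB2HSV); g=(h[...,2]>100)
for m,s,c in blobs(g,1500):
    if s[1]<150 or s[1]>260: continue
    r=cv2.minAreaRect(np.argwhere(m)[:,::-1].astype(np.float32)); b=cv2.boxPoints(r)
    for z in(.01,.025): print("box",z,r,"\n",ray(p,b,z).round(4),ray(p,[r[0]],z).round(4))
i=cv2.resize(im[205:255,190:345],None,fx=5,fy=5,interpolation=cv2.INTER_CUBIC); cv2.imwrite("pics/crop.png",i[:,:,::-1])
E
```

```text
red [ 259   45   57   55 1751] [288.4  72.5] [[0.8169 0.1081 0.042 ]]
red [156  94  17  22 160] [163.7 104.3] [[0.7584 0.3522 0.042 ]]
red [249 223   6   7  36] [251.6 225.7] [[0.5176 0.1763 0.042 ]]
red [295 222   5   7  28] [297.1 225.1] [[0.5176 0.0911 0.042 ]]
box 0.01 ((469.6865234375, 214.80740356445312), (121.62276458740234, 81.0986557006836), 2.8912696838378906) 
 [[ 0.4673 -0.115   0.01  ]
 [ 0.6244 -0.1271  0.01  ]
 [ 0.6088 -0.359   0.01  ]
 [ 0.4534 -0.3424  0.01  ]] [[ 0.5377 -0.2362  0.01  ]]
box 0.025 ((469.6865234375, 214.80740356445312), (121.62276458740234, 81.0986557006836), 2.8912696838378906) 
 [[ 0.4662 -0.1131  0.025 ]
 [ 0.6208 -0.1251  0.025 ]
 [ 0.6054 -0.3533  0.025 ]
 [ 0.4525 -0.337   0.025 ]] [[ 0.5354 -0.2324  0.025 ]]
box 0.01 ((267.49725341796875, 228.2812957763672), (26.597919464111328, 139.30160522460938), 89.2838363647461) 
 [[0.5424 0.2887 0.01  ]
 [0.5423 0.0171 0.01  ]
 [0.4908 0.0169 0.01  ]
 [0.4903 0.2868 0.01  ]] [[0.5163 0.1515 0.01  ]]
box 0.025 ((267.49725341796875, 228.2812957763672), (26.597919464111328, 139.30160522460938), 89.2838363647461) 
 [[0.5401 0.2842 0.025 ]
 [0.5399 0.0168 0.025 ]
 [0.4893 0.0167 0.025 ]
 [0.4888 0.2823 0.025 ]] [[0.5144 0.1491 0.025 ]]
box 0.01 ((63.988059997558594, 295.161376953125), (134.8774871826172, 73.03532409667969), 8.04289436340332) 
 [[0.339  0.6906 0.01  ]
 [0.4802 0.6801 0.01  ]
 [0.441  0.4077 0.01  ]
 [0.3034 0.4223 0.01  ]] [[0.3902 0.5485 0.01  ]]
box 0.025 ((63.988059997558594, 295.161376953125), (134.8774871826172, 73.03532409667969), 8.04289436340332) 
 [[0.3399 0.6797 0.025 ]
 [0.4788 0.6694 0.025 ]
 [0.4402 0.4013 0.025 ]
 [0.3048 0.4156 0.025 ]] [[0.3902 0.5399 0.025 ]]
```

View pics/crop.png

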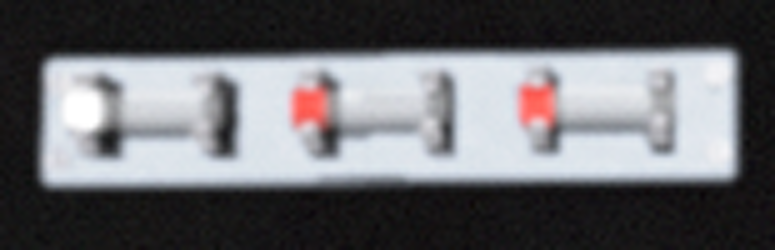

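Both red vials have their caps at +y. Their middles are at about (0.517, 0.151) and (0.517, 0.066), which fits the 85 mm spacing and the strip centre.

```bash
cat >> h.py <<'E'
from scipy.spatial.transform import Rotation as Ro
def goal(x,y,z,yaw):
    s=bot.observe(); A=Ro.from_euler("xyz",s["tool_rot"]); B=Ro.from_euler("xyz",[np.pi,0,np.radians(yaw)])
    sh=A.inv().apply(np.array([x,y,z])-s["position"]); t=(A.inv()*B).as_rotvec()/(2*np.pi)
    print("shift",sh.round(4),"turn",t.round(4),"pos",s["position"].round(4),"rot",s["tool_rot"].round(3),"t",s["clock"].round(2),"w",s["grip_width"].round(4),"F",s["force"].round(1),"ff",round(float(s["finger_force"]),1))
E
python3 - <<'E'
from h import *
p=bot.camera_params("top")
print(ray(p,[[411,173],[529,177],[528,257],[409,251]],.025).round(4))
print(ray(p,[[221,226],[265,226],[309.5,225.5]],.055).round(4))
goal(.517,.151,.23,90)
E
```

```text
[[ 0.6174 -0.125   0.025 ]
 [ 0.6062 -0.3469  0.025 ]
 [ 0.455  -0.3364  0.025 ]
 [ 0.4685 -0.1171  0.025 ]]
[[0.5159 0.2309 0.055 ]
 [0.5149 0.149  0.055 ]
 [0.5148 0.0669 0.055 ]]Traceback (most recent call last):
  File "<stdin>", line 5, in <module>
  File "h.py", line 18, in goal
    print("shift",sh.round(4),"turn",t.round(4),"pos",s["position"].round(4),"rot",s["tool_rot"].round(3),"t",s["clock"].round(2),"w",s["grip_width"].round(4),"F",s["force"].round(1),"ff",round(float(s["finger_force"]),1))
                                                                                                              ^^^^^^^^^^^^^^^^
AttributeError: 'float' object has no attribute 'round'
```

```bash
sed -i 's/s\["clock"\].round(2)/round(s["clock"],2)/; s/s\["grip_width"\].round(4)/round(float(s["grip_width"]),4)/' h.py
python3 - <<'E'
from h import *
goal(.517,.151,.23,90)
E
```

```text
shift [-0.4307 -0.3013  0.0011] turn [-1.000e-04  1.000e-04  1.927e-01] pos [0.22   0.5847 0.2308] rot [-3.141  0.     2.782] t 0.1 w 0.0854 F [-0.4  0.7 -0.7] ff 0.0
```

move_arm:
  moves:
    - [[1, -0.43, -0.301, 0.001, 0, 0, 0.193], [1, -0.43, -0.301, 0.001, 0, 0, 0.193], [1, -0.43, -0.301, 0.001, 0, 0, 0.193], [1, -0.43, -0.301, 0.001, 0, 0, 0.193], [1, -0.43, -0.301, 0.001, 0, 0, 0.193]]

```text
clock: 0.6
position: [0.362, 0.3768, 0.2308]
tool_rot: [-3.142, -0.0, 2.026]
force: [1.6, -0.2, -0.6]
grip_width: 0.0855
finger_force: 0.0
```

```bash
python3 -c "
from h import *
goal(.517,.151,.23,90)"
```

```text
shift [-0.2709  0.04    0.0008] turn [-0.     -0.      0.0724] pos [0.362  0.3768 0.2308] rot [-3.142 -0.     2.026] t 0.6 w 0.0855 F [ 1.6 -0.2 -0.6] ff 0.0
```

move_arm:
  moves:
    - [[1, -0.271, 0.04, 0.03, 0, 0, 0.0724], [1, -0.271, 0.04, 0.03, 0, 0, 0.0724], [1, -0.271, 0.04, 0.03, 0, 0, 0.0724], [1, -0.271, 0.04, 0.03, 0, 0, 0.0724], [1, -0.271, 0.04, 0.03, 0, 0, 0.0724]]

```text
clock: 1.1
position: [0.5038, 0.173, 0.2034]
tool_rot: [-3.141, 0.0, 1.577]
force: [1.2, 1.5, 0.7]
grip_width: 0.0855
finger_force: 0.0
```

move_arm:
  moves:
    - [[1, -0.025, 0.0, 0.02, 0, 0, 0], [1, -0.025, 0.0, 0.02, 0, 0, 0], [1, -0.025, 0.0, 0.02, 0, 0, 0]]

```text
clock: 1.4
position: [0.503, 0.1493, 0.1833]
tool_rot: [-3.141, 0.0, 1.576]
force: [0.4, 0.9, 1.0]
grip_width: 0.0857
finger_force: 0.0
```

```bash
python3 -c "
from h import *
goal(.517,.151,.11,90)
p=bot.camera_params('wrist');im=bot.grab_frame('wrist');cv2.imwrite('pics/w1.png',im[:,:,::-1])
for m,s,c in blobs(red(im),60): print(s,c,ray(p,[c],.042).round(4), ray(p,[s[:2],s[:2]+s[2:4]],.042).round(4))"
```

```text
shift [0.0016 0.0141 0.0733] turn [-0.0002  0.0001  0.0008] pos [0.503  0.1493 0.1833] rot [-3.141  0.     1.576] t 1.4 w 0.0857 F [0.4 0.9 1. ] ff 0.0
[547   9  13  18  95] [552.95789474  17.95789474] [[0.6658 0.2966 0.042 ]] [[0.6607 0.302  0.042 ]
 [0.6718 0.291  0.042 ]]
[325 178  23  19 348] [336.07471264 186.37931034] [[0.5176 0.1766 0.042 ]] [[0.5092 0.1829 0.042 ]
 [0.5268 0.1685 0.042 ]]
[ 600  233   40   78 1701] [625.14756026 273.54850088] [[0.766  0.1052 0.042 ]] [[0.7335 0.1412 0.042 ]
 [0.7913 0.0688 0.042 ]]
[324 280  21  21 329] [333.75379939 289.51975684] [[0.5175 0.0913 0.042 ]] [[0.5094 0.0998 0.042 ]
 [0.527  0.0808 0.042 ]]
[499 341  45  43 295] [516.28813559 357.36949153] [[0.6832 0.0237 0.042 ]] [[ 0.6641  0.0412  0.042 ]
 [ 0.7162 -0.0066  0.042 ]]
```

View pics/w1.png

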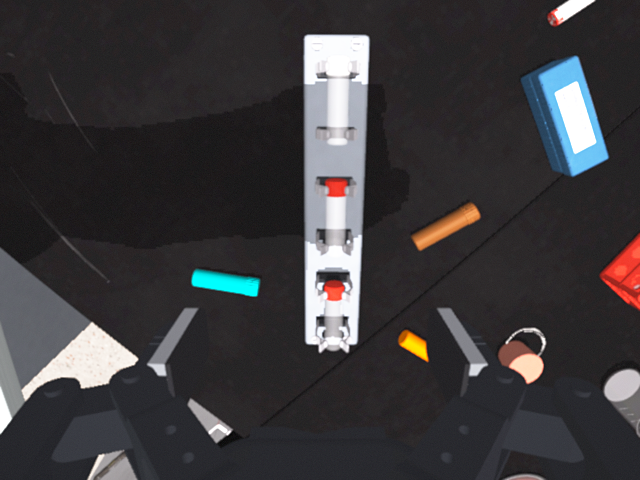

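Wrist view: red caps at (336,186) and (334,290), giving x≈0.5175 and y≈0.1766 and 0.0913. This agrees with the top view, so the middles are at y≈0.152 and 0.067. Going down on the middle vial.

move_arm:
  moves:
    - [[0.5, 0.0, 0.0145, 0.03, 0, 0, 0], [0.5, -0.001, 0.0145, 0.073, 0, 0, 0.001], [0.5, -0.001, 0.0145, 0.1, 0, 0, 0.001], [0.5, -0.001, 0.0145, 0.1, 0, 0, 0.001], [0.5, -0.001, 0.0145, 0.1, 0, 0, 0.001]]

```text
clock: 1.95
position: [0.518, 0.1496, 0.0845]
tool_rot: [3.141, -0.0, 1.572]
force: [0.5, 0.3, 0.4]
grip_width: 0.0424
finger_force: 0.0
```

```bash
python3 -c "
from h import *
goal(.5175,.152,.021,90)"
```

```text
shift [ 0.0024 -0.0005  0.0635] turn [ 0.     -0.      0.0002] pos [0.518  0.1496 0.0845] rot [ 3.141 -0.     1.572] t 1.95 w 0.0424 F [0.5 0.3 0.4] ff 0.0
```

move_arm:
  moves:
    - [[0.5, 0.0024, -0.0005, 0.02, 0, 0, 0], [0.5, 0.0024, -0.0005, 0.04, 0, 0, 0], [0.5, 0.0024, -0.0005, 0.055, 0, 0, 0], [0.5, 0.0024, -0.0005, 0.0635, 0, 0, 0], [0.5, 0.0024, -0.0005, 0.0635, 0, 0, 0]]

```text
clock: 2.45
position: [0.5173, 0.1512, 0.0201]
tool_rot: [-3.141, 0.0, 1.571]
force: [0.4, -0.8, 0.7]
grip_width: 0.0425
finger_force: 0.0
```

move_arm:
  force: 50
  moves:
    - [[0, 0, 0, 0, 0, 0, 0], [0, 0, 0, 0, 0, 0, 0], [0, 0, 0, 0, 0, 0, 0], [0, 0, 0, 0, 0, 0, 0], [0, 0, 0, 0, 0, 0, 0]]

```text
clock: 2.95
position: [0.5169, 0.1512, 0.0206]
tool_rot: [-3.141, -0.0, 1.571]
force: [-5.4, -0.6, 7.5]
grip_width: 0.0139
finger_force: 49.1
```

move_arm:
  moves:
    - [[0, 0, 0, -0.003, 0, 0, 0], [0, 0, 0, -0.006, 0, 0, 0], [0, 0, 0, -0.009, 0, 0, 0], [0, 0, 0, -0.013, 0, 0, 0], [0, 0, 0, -0.018, 0, 0, 0]]

```text
clock: 3.45
position: [0.5175, 0.1511, 0.0386]
tool_rot: [3.141, -0.0, 1.571]
force: [-0.1, -0.1, -0.5]
grip_width: 0.0142
finger_force: 49.8
```

```bash
python3 -c "
from h import *
goal(.5175,.152,.12,90)
im=bot.grab_frame('wrist');cv2.imwrite('pics/w2.png',im[:,:,::-1])"
```

```text
shift [ 0.0009  0.     -0.0814] turn [ 0.0001 -0.     -0.    ] pos [0.5175 0.1511 0.0386] rot [ 3.141 -0.     1.571] t 3.45 w 0.0142 F [-0.1 -0.1 -0.5] ff 49.8
```

View pics/w2.png

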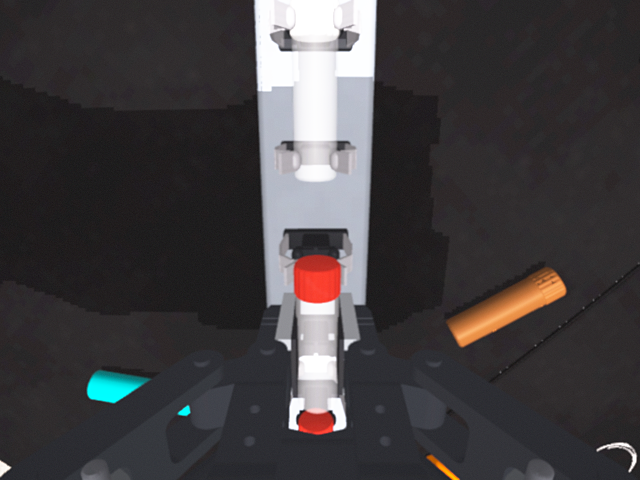

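The vial is free of its clips and held square, with the cap at (317,278). However, its axis sits about 21 mm behind the fingertips, so in the tray the tips would touch the floor while the vial was still about 13 mm up. I'll press it back into the clips and grip it again nearer the tips, so it can be laid down rather than dropped.

move_arm:
  moves:
    - [[0, 0, 0, 0.005, 0, 0, 0], [0, 0, 0, 0.009, 0, 0, 0], [0, 0, 0, 0.013, 0, 0, 0], [0, 0, 0, 0.018, 0, 0, 0], [0, 0, 0, 0.018, 0, 0, 0]]

```text
clock: 4.0
position: [0.5171, 0.1511, 0.0196]
tool_rot: [-3.141, 0.0, 1.571]
force: [-3.3, 0.4, 7.4]
grip_width: 0.0142
finger_force: 51.9
```

move_arm:
  moves:
    - [[0.3, 0, 0, 0, 0, 0, 0], [0.5, 0, 0, 0, 0, 0, 0], [0.5, 0, 0, 0, 0, 0, 0], [0.5, 0, 0, -0.007, 0, 0, 0], [0.5, 0, 0, -0.0145, 0, 0, 0]]

```text
clock: 4.5
position: [0.5172, 0.151, 0.0351]
tool_rot: [-3.141, 0.0, 1.57]
force: [0.2, -0.4, -0.1]
grip_width: 0.0429
finger_force: 0.0
```

move_arm:
  moves:
    - [[0, 0, 0, 0, 0, 0, 0], [0, 0, 0, 0, 0, 0, 0], [0, 0, 0, 0, 0, 0, 0], [0, 0, 0, 0, 0, 0, 0], [0, 0, 0, 0, 0, 0, 0]]

```text
clock: 5.0
position: [0.517, 0.1512, 0.0347]
tool_rot: [-3.141, -0.0, 1.571]
force: [-3.2, 0.4, 7.4]
grip_width: 0.0134
finger_force: 49.4
```

move_arm:
  moves:
    - [[0, 0, 0, -0.003, 0, 0, 0], [0, 0, 0, -0.006, 0, 0, 0], [0, 0, 0, -0.009, 0, 0, 0], [0, 0, 0, -0.013, 0, 0, 0], [0, 0, 0, -0.018, 0, 0, 0]]

```text
clock: 5.5
position: [0.5174, 0.1511, 0.053]
tool_rot: [3.141, -0.0, 1.571]
force: [0.1, -0.3, 0.4]
grip_width: 0.0132
finger_force: 49.7
```

```bash
python3 -c "
from h import *
goal(.5175,.151,.13,90)
im=bot.grab_frame('wrist')
i=im[200:480,180:480];cv2.imwrite('pics/w3.png',i[:,:,::-1])
for m,s,c in blobs(red(im),60): print(s,c)"
```

```text
shift [-0.0001  0.0001 -0.077 ] turn [ 0. -0. -0.] pos [0.5174 0.1511 0.053 ] rot [ 3.141 -0.     1.571] t 5.5 w 0.0132 F [ 0.1 -0.3  0.4] ff 49.7
[ 296  243   43   42 1626] [316.93665437 263.44095941]
[ 299  389   34   38 1031] [315.88942774 406.55868089]
```

View pics/w3.png

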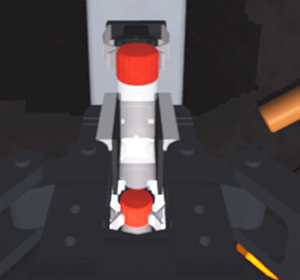

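The vial is gripped near the tips, clear of the clips and level with the tool. Moving to the tray.

move_arm:
  moves:
    - [[0, 0, 0, -0.04, 0, 0, 0], [0, 0, 0, -0.077, 0, 0, 0], [0, 0, 0, -0.077, 0, 0, 0]]

```text
clock: 5.85
position: [0.5194, 0.1516, 0.1339]
tool_rot: [3.136, -0.002, 1.57]
force: [-0.1, 1.0, -0.0]
grip_width: 0.0138
finger_force: 49.7
```

```bash
python3 -c "
from h import *
goal(.5346,-.2713,.13,-3)"
```

```text
shift [-0.4229  0.0154  0.0029] turn [ 0.0004 -0.0011  0.2582] pos [0.5194 0.1516 0.1339] rot [ 3.136e+00 -2.000e-03  1.570e+00] t 5.85 w 0.0138 F [-0.1  1.  -0. ] ff 49.7
```

move_arm:
  moves:
    - [[0, -0.423, 0.015, 0.003, 0, 0, 0.258], [0, -0.423, 0.015, 0.003, 0, 0, 0.258], [0, -0.423, 0.015, 0.003, 0, 0, 0.258], [0, -0.423, 0.015, 0.003, 0, 0, 0.258], [0, -0.423, 0.015, 0.003, 0, 0, 0.258]]

```text
clock: 6.35
position: [0.526, -0.1006, 0.128]
tool_rot: [3.141, -0.0, 0.815]
force: [1.3, 0.1, 0.2]
grip_width: 0.0135
finger_force: 49.7
```

```bash
python3 -c "
from h import *
goal(.5346,-.2713,.13,-3)"
```

```text
shift [-0.1182  0.1234 -0.002 ] turn [ 0.00e+00 -1.00e-04  1.38e-01] pos [ 0.526  -0.1006  0.128 ] rot [ 3.141 -0.     0.815] t 6.35 w 0.0135 F [1.3 0.1 0.2] ff 49.7
```

move_arm:
  moves:
    - [[0, -0.118, 0.1234, -0.002, 0, 0, 0.138], [0, -0.118, 0.1234, -0.002, 0, 0, 0.138], [0, -0.118, 0.1234, -0.002, 0, 0, 0.138], [0, -0.118, 0.1234, -0.002, 0, 0, 0.138], [0, -0.118, 0.1234, -0.002, 0, 0, 0.138]]

```text
clock: 6.85
position: [0.5351, -0.2733, 0.13]
tool_rot: [3.14, -0.0, 0.06]
force: [-1.0, 1.0, -0.3]
grip_width: 0.0133
finger_force: 49.7
```

```bash
python3 -c "
from h import *
goal(.5346,-.2713,.04,-3)
im=bot.grab_frame('top');cv2.imwrite('pics/t2.png',cv2.resize(im[130:300,380:580],None,fx=3,fy=3)[:,:,::-1])"
```

```text
shift [-0.0004 -0.0022  0.09  ] turn [ 0.0003 -0.0001  0.0179] pos [ 0.5351 -0.2733  0.13  ] rot [ 3.14 -0.    0.06] t 6.85 w 0.0133 F [-1.   1.  -0.3] ff 49.7
```

View pics/t2.png

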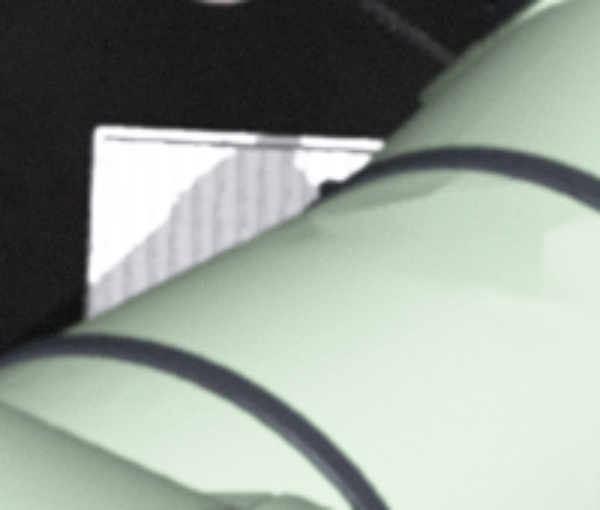

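The arm hides the right part of the tray, and the left part matches the measured pose. Going down.

move_arm:
  moves:
    - [[0, 0, -0.002, 0.03, 0, 0, 0.018], [0, 0, -0.002, 0.06, 0, 0, 0.018], [0, 0, -0.002, 0.085, 0, 0, 0.018], [0, 0, -0.002, 0.105, 0, 0, 0.018], [0, 0, -0.002, 0.105, 0, 0, 0.018]]

```text
clock: 7.4
position: [0.5346, -0.266, 0.0226]
tool_rot: [-3.14, 0.003, -0.039]
force: [-0.5, 0.2, 1.0]
grip_width: 0.0137
finger_force: 49.7
```

move_arm:
  moves:
    - [[0, 0, 0, 0.004, 0, 0, 0], [0, 0, 0, 0.008, 0, 0, 0], [0, 0, 0, 0.011, 0, 0, 0], [0, 0, 0, 0.013, 0, 0, 0], [0, 0, 0, 0.013, 0, 0, 0]]

```text
clock: 7.9
position: [0.5358, -0.2672, 0.0119]
tool_rot: [-3.142, -0.0, -0.042]
force: [-0.0, 0.2, -0.2]
grip_width: 0.0135
finger_force: 49.7
```

move_arm:
  moves:
    - [[0, 0, 0, 0.001, 0, 0, 0], [0, 0, 0, 0.002, 0, 0, 0], [0, 0, 0, 0.003, 0, 0, 0], [0, 0, 0, 0.004, 0, 0, 0], [0, 0, 0, 0.004, 0, 0, 0]]

```text
clock: 8.4
position: [0.5357, -0.2672, 0.0077]
tool_rot: [-3.142, 0.0, -0.043]
force: [-0.3, -0.5, -1.2]
grip_width: 0.0138
finger_force: 49.7
```

move_arm:
  moves:
    - [[0, 0, 0, 0.0005, 0, 0, 0], [0, 0, 0, 0.001, 0, 0, 0], [0, 0, 0, 0.0015, 0, 0, 0], [0, 0, 0, 0.0015, 0, 0, 0]]

```text
clock: 8.8
position: [0.5358, -0.2672, 0.0064]
tool_rot: [3.142, -0.0, -0.043]
force: [-0.5, 0.2, 2.0]
grip_width: 0.0134
finger_force: 51.2
```

move_arm:
  moves:
    - [[0, 0, 0, 0.0005, 0, 0, 0], [0, 0, 0, 0.001, 0, 0, 0], [0, 0, 0, 0.001, 0, 0, 0]]

```text
clock: 9.1
position: [0.5359, -0.2673, 0.006]
tool_rot: [-3.141, -0.001, -0.043]
force: [-3.5, 2.5, 15.7]
grip_width: 0.0136
finger_force: 58.1
```

Contact, with the vial on the ribs. Easing off 0.6 mm and opening slowly.

move_arm:
  force: 20
  moves:
    - [[0, 0, 0, -0.0006, 0, 0, 0], [0.2, 0, 0, -0.0006, 0, 0, 0], [0.25, 0, 0, -0.0006, 0, 0, 0], [0.4, 0, 0, -0.0006, 0, 0, 0], [0.5, 0, 0, -0.0006, 0, 0, 0]]

```text
clock: 9.6
position: [0.5357, -0.2672, 0.0058]
tool_rot: [3.142, 0.0, -0.043]
force: [-0.5, 0.4, -0.4]
grip_width: 0.0425
finger_force: 0.0
```

move_arm:
  moves:
    - [[0.5, 0, 0, -0.01, 0, 0, 0], [0.5, 0, 0, -0.03, 0, 0, 0], [0.5, 0, 0, -0.07, 0, 0, 0], [0.5, 0, 0, -0.12, 0, 0, 0], [0.5, 0, 0, -0.12, 0, 0, 0]]

```text
clock: 10.1
position: [0.5377, -0.2689, 0.1321]
tool_rot: [3.139, -0.007, -0.043]
force: [-0.2, -0.1, -0.9]
grip_width: 0.0426
finger_force: 0.0
```

```bash
python3 -c "
from h import *
im=bot.grab_frame('wrist');cv2.imwrite('pics/w4.png',im[:,:,::-1])
goal(.5175,.0665,.13,90)"
```

```text
shift [-0.0337 -0.3332 -0.0012] turn [ 0.0008 -0.0004 -0.2568] pos [ 0.5371 -0.2678  0.1294] rot [ 3.14  -0.005 -0.042] t 10.15 w 0.0426 F [ 0.3  1.4 -0.8] ff 0.0
```

View pics/w4.png

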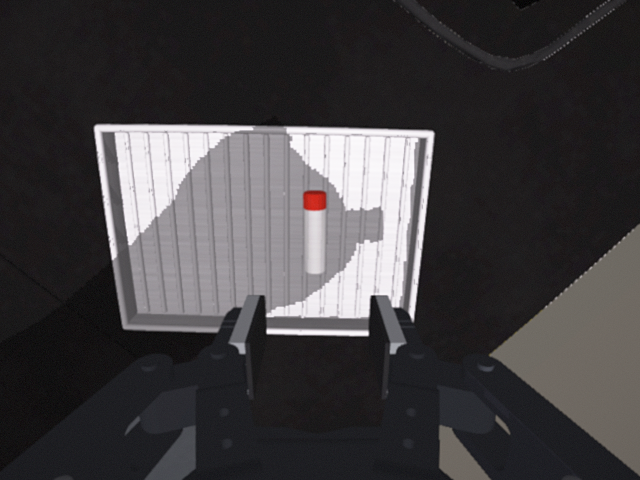

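The first vial lies along the ribs in the tray at (315,232), cap toward +x. Now the second one.

move_arm:
  moves:
    - [[0.5, -0.034, -0.333, -0.001, 0, 0, -0.257], [0.5, -0.034, -0.333, -0.001, 0, 0, -0.257], [0.5, -0.034, -0.333, -0.001, 0, 0, -0.257], [0.5, -0.034, -0.333, -0.001, 0, 0, -0.257], [0.5, -0.034, -0.333, -0.001, 0, 0, -0.257]]

```text
clock: 10.65
position: [0.5202, -0.0156, 0.1266]
tool_rot: [-3.141, 0.0, 0.714]
force: [1.8, 0.1, 0.1]
grip_width: 0.0428
finger_force: 0.0
```

```bash
python3 -c "
from h import *
goal(.5175,.0665,.13,90)"
```

```text
shift [ 0.0517 -0.0639 -0.0034] turn [-1.000e-04  0.000e+00 -1.364e-01] pos [ 0.5202 -0.0156  0.1266] rot [-3.141  0.     0.714] t 10.65 w 0.0428 F [1.8 0.1 0.1] ff 0.0
```

move_arm:
  moves:
    - [[0.5, 0.0517, -0.064, -0.003, 0, 0, -0.136], [0.5, 0.0517, -0.064, -0.003, 0, 0, -0.136], [0.5, 0.0517, -0.064, -0.003, 0, 0, -0.136], [0.5, 0.0517, -0.064, -0.003, 0, 0, -0.136], [0.5, 0.0517, -0.064, -0.003, 0, 0, -0.136]]

```text
clock: 11.15
position: [0.5183, 0.0649, 0.1295]
tool_rot: [-3.141, 0.0, 1.464]
force: [-0.2, -0.9, -0.6]
grip_width: 0.0426
finger_force: 0.0
```

move_arm:
  moves:
    - [[0.5, 0, 0, 0, 0, 0, 0], [0.5, 0, 0, 0, 0, 0, 0]]

```text
clock: 11.35
position: [0.5185, 0.0643, 0.1296]
tool_rot: [-3.141, -0.0, 1.452]
force: [0.1, -0.7, -0.8]
grip_width: 0.0426
finger_force: 0.0
```

```bash
python3 -c "
from h import *
goal(.5175,.0665,.035,90)"
```

```text
shift [ 0.002  -0.0012  0.0946] turn [-0.0001 -0.     -0.0188] pos [0.5185 0.0643 0.1296] rot [-3.141 -0.     1.452] t 11.35 w 0.0426 F [ 0.1 -0.7 -0.8] ff 0.0
```

move_arm:
  moves:
    - [[0.5, 0.002, -0.0012, 0.0, 0, 0, -0.019], [0.5, 0.002, -0.0012, 0.03, 0, 0, -0.019], [0.5, 0.002, -0.0012, 0.055, 0, 0, -0.019], [0.5, 0.002, -0.0012, 0.055, 0, 0, -0.019]]

```text
clock: 11.75
position: [0.5161, 0.0663, 0.0723]
tool_rot: [-3.137, 0.001, 1.573]
force: [-0.4, 1.0, 0.5]
grip_width: 0.0427
finger_force: 0.0
```

```bash
python3 -c "
from h import *
goal(.5175,.0665,.035,90)"
```

```text
shift [0.0002 0.0016 0.0373] turn [-0.0007  0.0002  0.0004] pos [0.5161 0.0663 0.0723] rot [-3.137e+00  1.000e-03  1.573e+00] t 11.75 w 0.0427 F [-0.4  1.   0.5] ff 0.0
```

move_arm:
  moves:
    - [[0.5, 0.0002, 0.0, 0.015, 0, 0, 0], [0.5, 0.0002, 0.0, 0.03, 0, 0, 0], [0.5, 0.0002, 0.0, 0.039, 0, 0, 0], [0.5, 0.0002, 0.0, 0.039, 0, 0, 0]]

```text
clock: 12.15
position: [0.5174, 0.0668, 0.0355]
tool_rot: [-3.141, 0.0, 1.575]
force: [0.2, 0.0, 0.3]
grip_width: 0.0429
finger_force: 0.0
```

move_arm:
  force: 50
  moves:
    - [[0, 0, 0, 0, 0, 0, 0], [0, 0, 0, 0, 0, 0, 0], [0, 0, 0, 0, 0, 0, 0], [0, 0, 0, 0, 0, 0, 0], [0, 0, 0, 0, 0, 0, 0]]

```text
clock: 12.65
position: [0.5172, 0.067, 0.0364]
tool_rot: [-3.141, -0.0, 1.577]
force: [-5.5, 0.5, 6.1]
grip_width: 0.0135
finger_force: 49.1
```

move_arm:
  moves:
    - [[0, 0, 0, -0.003, 0, 0, 0], [0, 0, 0, -0.006, 0, 0, 0], [0, 0, 0, -0.009, 0, 0, 0], [0, 0, 0, -0.013, 0, 0, 0], [0, 0, 0, -0.018, 0, 0, 0]]

```text
clock: 13.15
position: [0.518, 0.0669, 0.0542]
tool_rot: [3.141, -0.0, 1.577]
force: [0.1, -0.1, 0.2]
grip_width: 0.0133
finger_force: 49.9
```

move_arm:
  moves:
    - [[0, 0, 0, -0.035, 0, 0, 0], [0, 0, 0, -0.075, 0, 0, 0], [0, 0, 0, -0.075, 0, 0, 0], [0, 0, 0, -0.075, 0, 0, 0]]

```text
clock: 13.55
position: [0.5183, 0.0672, 0.1297]
tool_rot: [3.139, -0.001, 1.577]
force: [0.8, 0.2, -0.5]
grip_width: 0.0133
finger_force: 49.9
```

```bash
python3 -c "
from h import *
goal(.539,-.1915,.13,-3)
im=bot.grab_frame('wrist')
for m,s,c in blobs(red(im),60): print(s,c)
im=bot.grab_frame('side');cv2.imwrite('pics/s3.png',cv2.resize(im[140:400,200:540],None,fx=2,fy=2)[:,:,::-1])"
```

```text
shift [-0.2589  0.0191 -0.0004] turn [ 2.000e-04 -4.000e-04  2.593e-01] pos [0.5183 0.0672 0.1297] rot [ 3.139e+00 -1.000e-03  1.577e+00] t 13.55 w 0.0133 F [ 0.8  0.2 -0.5] ff 49.9
[ 296  244   42   41 1551] [316.85815603 263.84655061]
[525 291  58  53 545] [546.04587156 309.50825688]
```

View pics/s3.png

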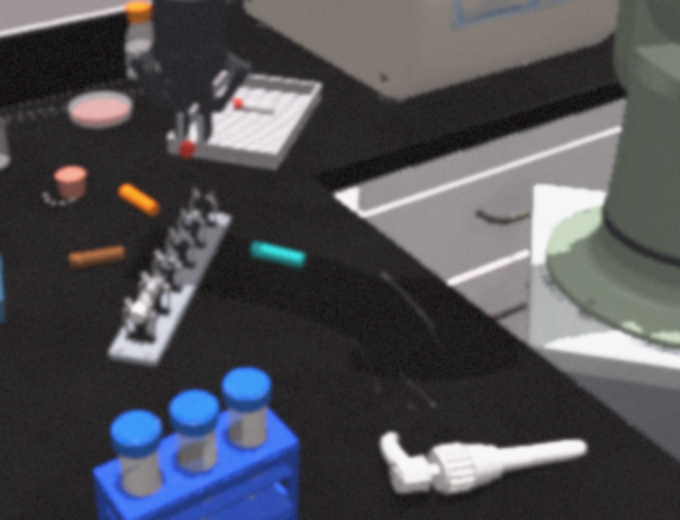

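Side view: the white vial is still clipped, the first red vial is in the tray, and the second is in the gripper (crop (187,148)). Its wrist-view cap position is the same as the first's. On to the tray.

move_arm:
  moves:
    - [[0, -0.259, 0.019, 0, 0, 0, 0.259], [0, -0.259, 0.019, 0, 0, 0, 0.259], [0, -0.259, 0.019, 0, 0, 0, 0.259], [0, -0.259, 0.019, 0, 0, 0, 0.259], [0, -0.259, 0.019, 0, 0, 0, 0.259]]

```text
clock: 14.15
position: [0.5369, -0.1843, 0.1278]
tool_rot: [-3.141, 0.001, 0.821]
force: [1.3, 1.2, -0.2]
grip_width: 0.0132
finger_force: 49.9
```

```bash
python3 -c "
from h import *
goal(.539,-.1915,.13,-3)"
```

```text
shift [-0.0039  0.0065 -0.0022] turn [-1.00e-04  2.00e-04  1.39e-01] pos [ 0.5369 -0.1843  0.1278] rot [-3.141e+00  1.000e-03  8.210e-01] t 14.15 w 0.0132 F [ 1.3  1.2 -0.2] ff 49.9
```

move_arm:
  moves:
    - [[0, -0.001, 0.001, 0, 0, 0, 0.139], [0, -0.001, 0.001, 0, 0, 0, 0.139], [0, -0.001, 0.001, 0, 0, 0, 0.139], [0, -0.001, 0.001, 0, 0, 0, 0.139], [0, -0.001, 0.001, 0, 0, 0, 0.139]]

```text
clock: 14.65
position: [0.537, -0.1838, 0.1276]
tool_rot: [3.141, 0.002, 0.07]
force: [-0.4, 0.3, -0.1]
grip_width: 0.0134
finger_force: 49.9
```

move_arm:
  moves:
    - [[0, 0, 0, 0, 0, 0, 0.016], [0, 0, 0, 0, 0, 0, 0.016]]

```text
clock: 14.85
position: [0.5371, -0.1836, 0.1275]
tool_rot: [3.141, 0.002, -0.025]
force: [-0.1, 0.6, -0.7]
grip_width: 0.0137
finger_force: 49.9
```

```bash
python3 -c "
from h import *
goal(.539,-.1915,.025,-3)"
```

```text
shift [0.0024 0.0078 0.1025] turn [0.0001 0.0003 0.0043] pos [ 0.5371 -0.1836  0.1275] rot [ 3.141e+00  2.000e-03 -2.500e-02] t 14.85 w 0.0137 F [-0.1  0.6 -0.7] ff 49.9
```

move_arm:
  moves:
    - [[0, 0.002, 0.008, 0.03, 0, 0.0003, 0.0043], [0, 0.002, 0.008, 0.06, 0, 0.0003, 0.0043], [0, 0.002, 0.008, 0.085, 0, 0.0003, 0.0043], [0, 0.002, 0.008, 0.102, 0, 0.0003, 0.0043], [0, 0.002, 0.008, 0.102, 0, 0.0003, 0.0043]]

```text
clock: 15.35
position: [0.5381, -0.1916, 0.0247]
tool_rot: [-3.141, 0.001, -0.049]
force: [-0.9, 0.4, 1.0]
grip_width: 0.0133
finger_force: 49.9
```

move_arm:
  moves:
    - [[0, 0, 0, 0.004, 0, 0, 0], [0, 0, 0, 0.008, 0, 0, 0], [0, 0, 0, 0.011, 0, 0, 0], [0, 0, 0, 0.013, 0, 0, 0], [0, 0, 0, 0.013, 0, 0, 0]]

```text
clock: 15.85
position: [0.5395, -0.1917, 0.0137]
tool_rot: [-3.142, -0.002, -0.05]
force: [0.2, 0.4, 0.4]
grip_width: 0.0136
finger_force: 49.9
```

move_arm:
  moves:
    - [[0, 0, 0, 0.001, 0, 0, 0], [0, 0, 0, 0.002, 0, 0, 0], [0, 0, 0, 0.002, 0, 0, 0]]

```text
clock: 16.15
position: [0.5394, -0.1917, 0.0116]
tool_rot: [-3.142, -0.002, -0.051]
force: [0.6, 1.0, -0.8]
grip_width: 0.0136
finger_force: 49.9
```

move_arm:
  moves:
    - [[0, 0, 0, 0.001, 0, 0, 0], [0, 0, 0, 0.002, 0, 0, 0], [0, 0, 0, 0.003, 0, 0, 0], [0, 0, 0, 0.003, 0, 0, 0]]

```text
clock: 16.55
position: [0.5395, -0.1918, 0.0089]
tool_rot: [-3.141, -0.002, -0.051]
force: [-1.2, 0.7, 5.8]
grip_width: 0.0135
finger_force: 50.5
```

move_arm:
  moves:
    - [[0, 0, 0, 0.0005, 0, 0, 0], [0, 0, 0, 0.0005, 0, 0, 0]]

```text
clock: 16.75
position: [0.5395, -0.1918, 0.0087]
tool_rot: [-3.141, -0.002, -0.051]
force: [-3.7, 1.7, 13.9]
grip_width: 0.0134
finger_force: 51.4
```

Contact. Easing off and releasing.

move_arm:
  force: 20
  moves:
    - [[0, 0, 0, -0.0005, 0, 0, 0], [0.2, 0, 0, -0.0005, 0, 0, 0], [0.25, 0, 0, -0.0005, 0, 0, 0], [0.4, 0, 0, -0.0005, 0, 0, 0], [0.5, 0, 0, -0.0005, 0, 0, 0]]

```text
clock: 17.25
position: [0.5393, -0.1917, 0.0086]
tool_rot: [-3.142, -0.002, -0.051]
force: [0.4, 0.5, -0.7]
grip_width: 0.0425
finger_force: 0.0
```

move_arm:
  moves:
    - [[0.5, 0, 0, -0.01, 0, 0, 0], [0.5, 0, 0, -0.03, 0, 0, 0], [0.5, 0, 0, -0.07, 0, 0, 0], [0.5, 0, 0, -0.12, 0, 0, 0], [0.5, 0, 0, -0.12, 0, 0, 0]]

```text
clock: 17.75
position: [0.5412, -0.1931, 0.1345]
tool_rot: [3.14, -0.009, -0.051]
force: [0.5, -0.1, -0.3]
grip_width: 0.0426
finger_force: 0.0
```

move_arm:
  moves:
    - [[0.5, 0, 0, 0, 0, 0, 0], [0.5, 0, 0, 0, 0, 0, 0], [0.5, 0, 0, 0, 0, 0, 0], [0.5, 0, 0, 0, 0, 0, 0]]

```text
clock: 18.15
position: [0.5388, -0.1918, 0.128]
tool_rot: [-3.142, -0.0, -0.051]
force: [-0.5, 0.6, -0.0]
grip_width: 0.0425
finger_force: 0.0
```

```bash
python3 -c "
from h import *
a=bot.grab_frame('wrist');b=bot.grab_frame('side')
cv2.imwrite('pics/end.png',np.hstack([cv2.resize(a,(400,300)),cv2.resize(b,(400,300))])[:,:,::-1])"
```

```text
(no output)
```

View pics/end.png

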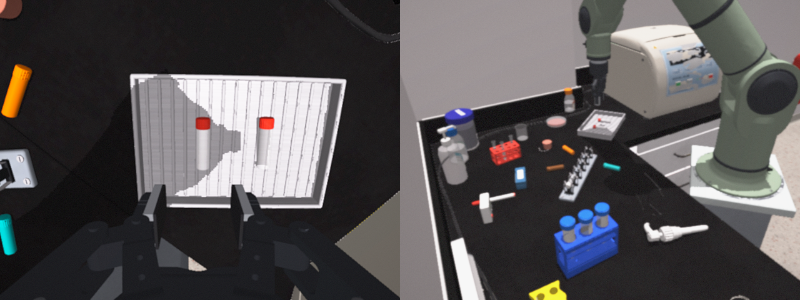

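Both red vials lie along the ribs in the tray, at (203,143) and (265,142). The white vial is still in its clips and the gripper is clear.

```bash
python3 -c "
from workcell import bot
print(bot.job_done())"
```

```text
the job is handed in; nothing more can be done
None
```

Both red-capped vials lie on their sides in the tray, the white-capped vial is still in its clips, and the job was handed in at about 18 s; I pulled the first vial, pressed it back into its clips and pulled it again with a better grip before laying it down.

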